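# Press a new tip onto a shoe heel and hold it

### The job

Lay the black rubber heel tip flat and squarely on top of the brown shoe heel standing in the green press and let go of it, then take the press's red handle and swing it down until the steel lever is level, so that the sprung pad squeezes the tip onto the heel. Keep the lever level with the robot's fingers on the handle: finish while still holding it there, do not let it spring back up. Leave the tan tip and everything else on the bench where it lies.

Things in the scene. Friction and masses are not known exactly. Their poses are not given: they have to be found in the camera images.
- tip: black rubber heel tip, a flat block 52 x 42 x 9 mm (x, y, z) with slightly rounded edges, 20 to 45 g, lying flat on one of two white paper sheets, left or right of the press. Origin: centre of its underside, z up. Either long way round fits the heel.
- tan_tip: a tan tip of the same size and shape, on the other sheet; bystander, leave it.
- heel: brown block heel, 52 x 42 mm (x, y; outline of the tip), 42 mm tall, flat tan top, fixed upright between two low steel jaws of the press, axes parallel to the press's. Origin: centre of its underside, 12 mm above the bench. The jaws with their brass screws reach 57 mm to either side but only 32 mm above the bench.
- heel_top (a point): centre of the heel's flat top, 54 mm above the bench; axes as the heel's.
- press: green press fixed to the bench. Origin: on the bench right under the heel's centre; x points from the front to the hinge, z up. Base plate 110 x 12 mm, from 90 mm in front of the origin to 180 mm behind. The lever's hinge axis runs along y at x = +120 mm, 95 mm above the bench, between green cheeks 112 mm tall.
- lever (a joint): steel lever's angle, rad: 0 = raised at its stop, almost upright (1.48 above level, leaning slightly to the front); grows as the handle swings forward and down; 1.48 = level; end stop 1.62. A spring drives it back to 0 when let go: 2 N at the handle when raised, 6 N near level, about 10 N with the pad squeezed.
- lever_bar (a point): middle of the red round cross bar (16 mm thick, 120 mm long, along the press's y) at the lever's free end, 220 mm from the hinge axis. The lever is 18 mm wide: the bar is free 9 to 60 mm either side of the middle. Height 314 mm raised, 95 mm level. Pinch it from above beside the lever, front to back; it turns between the fingers. x runs along the lever to the hinge.
- pad_face (a point): middle of the face of the black sprung pad (32 mm disc, yellow stem) under the lever, 120 mm from the hinge, straight over the heel when level. With a tip on the heel it touches at lever angle 1.41 or so and is pushed in 8 mm (about 7 N) at level; travel 16 mm, 0.8 N per mm. Raised, it faces the front, 51 mm before the hinge axis, 211 mm above the bench.
- hammer: hammer lying on the bench; bystander.
- brush: brush lying on the bench; bystander.
- peg_tin: open brass-coloured tin of wooden pegs, 100 mm across, 40 mm high; bystander.
- polish_tin: green flat tin with a white lid, 84 mm across, 30 mm high; bystander.
There are look-alikes about, which are no part of the job. What is shaped like the tip but blue, orange or pink is not meant.

How it is judged:
On the way:
1. the black tip lies flat and square on the heel, let go, with the lever still raised (horizontal distance between tip and heel_top below 0.008 m and z of tip in the frame of heel_top between -0.002 and 0.004 m and angle between the x axis of tip and the x axis of heel, either way round below 0.2 rad and angle between tip's own z axis and vertical below 0.12 rad and contact force between the fingers and tip below 0.2 N and linear speed of tip below 0.02 m/s and value of joint lever below 0.6 rad), for 0.2 s.
At the end, for the whole second after the job is handed in: The black tip lies flat on the heel within 8 mm of its centre and 0.2 rad of square, not touched by the fingers; the fingers hold the lever (at least 2 N) still and level within 0.05 rad (joint 1.43 to 1.53), and the tip is pressed onto the heel with 2 to 20 N (horizontal distance between tip and heel_top below 0.008 m and z of tip in the frame of heel_top between -0.002 and 0.004 m and angle between the x axis of tip and the x axis of heel, either way round below 0.2 rad and angle between tip's own z axis and vertical below 0.12 rad and contact force between the fingers and tip below 0.2 N and linear speed of tip below 0.02 m/s and value of joint lever between 1.43 and 1.53 rad and velocity of joint lever between -0.05 and 0.05 rad/s and contact force between tip and heel between 2 and 20 N and contact force between the fingers and press above 2 N); the arm keeps its last pose, push and grip.
It fails at once if a bystander was moved more than 30 mm (distance of any of tan_tip, hammer, brush, peg_tin, polish_tin from where it was at the start of the episode above 0.03 m).
It also fails if it takes over 67 s, if anything falls off the work surface, if the arm or the gripper's body presses on something with over 40 N, if the wrist force passes 120 N, or if a joint passes its speed limit or range.

### The arm

A 6-joint arm with a two-finger parallel gripper is mounted at the origin on the work surface. World frame = base frame: x ahead of the robot, y to its left, z up, the work surface at z = 0. Lengths are in m, angles in rad, forces in N, time in s.
With the tool pointing down it reaches from about 0.35 to 0.925 m from the base axis. Payload 6.4 kg.
Tool frame: the origin (TCP) lies between the finger pads; the fingertips stand 8 mm ahead of it and the grasp point (between the pads) lies 11 mm behind it; z points along the fingers, y is the line along which they close (so a half turn about z gives the same grasp; the last joint's range is limited). The gripper opens to 85 mm and grips with 20 to 120 N. Pads are 22 mm wide; open, the fingers measure 114 mm over their backs; the gripper's body (76 mm by 85 mm) begins 54 mm behind the grasp point. The pads swing forward as they close: fully open they stand 13 mm farther back than shut.
Start: joints at [-1.295, 0.245, 1.558, -0, 1.339, -0.174], TCP at [0.283, -0.585, 0.239] pointing down, gripper open.
Joint ranges: [-3.13, 3.13], [-1.02, 2.26], [0.13, 2.54], [-0.95, 4.09], [0.21, 2.88], [-2.74, 2.74]. Speed limits (rad/s): [2.57, 2.57, 3.14, 3.14, 3.14, 3.14].

### API

Orientations are given as a rotation vector (axis times angle).
In Python, from bench import * gives the robot as it stands.
- The arm moves only by the tool arm_command, never from a script. Its argument "rows" is a list of rows, each a list of 3 entries, a list of its own where there are three numbers: the opening, from -1 (shut) to 1 (fully open), then the shift along the tool's x, y, z in cm, then the turn, a rotation vector about the tool's x, y, z in rad. In form: [[claw, [dx, dy, dz], [wx, wy, wz]], ...]. A call has 1 to 20 rows; each row shifts and turns the commanded pose from where the row before left it, along the tool's axes as they then stand; what a row does not reach is not made up. A row lasts 1/12 s, in which the tool goes at most 41.7 mm and 7.16 degrees, less where a joint would pass 70% of its speed; a pose out of reach is approached as far as the arm can. A call is refused whole if a number of a shift passes 4.17 or a number of a turn 0.125, either way. A call with a gripper value outside its range is refused whole. The fingers move at their own pace and stop on an object; "newtons" is the grip in N (left out, the last holds). Time passes only in rows, so rows that do not move let the fingers close. It gives the time, the measured TCP pose, the force, the opening and the grip force at its end, in the units of the state.
- sense(): the state, without advancing time (a new reading comes with each control period).
- read_camera(name): name is "side" or "top" or "wrist"; returns (picture, depth): 420x560x3 uint8, blue, green, red; 420x560 float32, m along the optical axis (not along the pixel's ray), 0 where there is no reading.
- camera_params(name): a dict with "mtx" (3x3 intrinsics, pixels), "R" (3x3) and "t" (3): a world point X has camera coordinates R X + t. Camera axes: x right, y down, z forward; pixel columns grow to the right and rows downward; lengths in m; the calibration is good to about 2 mm. The wrist camera is an equidistant fisheye: a pixel r from the principal point sees the ray r / f radians off the axis. A picture is of the moment at which its call begins: read the wrist's pose just before it. camera_params takes no time and is no camera call; for the wrist camera it gives the pose at the moment of the call.
- hand_in(): hands the job in; it is judged then, once.
The state is a dict: "t": time; "joint_pos": joint angles; "joint_vel": joint speeds; "tau": joint torques, N m; "tcp_pos": TCP position; "orientation": TCP orientation; "ft_force": force on the tool from outside, world axes, zero at the start; "ft_torque": the same for the moment, N m; "opening": finger opening in m; "grip_force": force on a finger pad.
Only numpy, scipy, OpenCV 4.12 (cv2) and the standard library are available. Lean on these libraries where they do the work, as an engineer would, in place of code of your own. Each camera call takes 0.05 s, during which the arm holds its last target. There are 200 camera calls.

## Working session

There is one attempt and no reset: what is moved stays moved. The work goes in short steps, Python scripts to look and compute and a tool call to move; the robot and the scene stay as the last step left them, time stands still between calls to the robot, and variables do not carry over. Pictures are saved under pics/ and viewed, at most 10 in all, crops included, and the job is handed in when it is done.

Besides the shell and the picture viewer there is one more tool, called after "Request:" as name([rows], argument=value, ...), one row to a line, values as JSON. arm_command: Moves the arm, as the interface text tells. Its arguments: {"type":"object","properties":{"rows":{"type":"array"},"newtons":{"type":"number"}},"required":["rows"]}

```bash
mkdir -p pics; ls; python3 - <<'E'
from bench import *
import cv2,numpy as np
print(sense())
for n in("top","side"):
    im,d=read_camera(n); cv2.imwrite(f"pics/{n}0.png",im); np.savez(f"{n}0.npz",im=im,d=d,**camera_params(n)); print(camera_params(n))
E
```

```text
pics
{'t': 0.0, 'joint_pos': array([-1.29509168e+00,  2.45845424e-01,  1.55902619e+00, -9.40250458e-06,
        1.33870577e+00, -1.74087274e-01]), 'joint_vel': array([ 0.00037726,  0.00137864,  0.00050322,  0.00034511, -0.00109931,
       -0.00122732]), 'tau': array([ 9.46305627e-04, -4.29510856e+01, -3.26125503e+01, -9.06487139e-05,
        5.39764878e-03, -6.39946933e-06]), 'tcp_pos': array([ 0.28246442, -0.58480665,  0.23815371]), 'orientation': array([-3.06054635e+00, -7.00152085e-01,  1.72576106e-04]), 'ft_force': array([0.8114021 , 0.77413211, 0.95364947]), 'ft_torque': array([ 0.01807564,  0.01165481, -0.02424148]), 'grip_force': 0.0, 'opening': 0.08557431892070956}
{'mtx': array([[479.96700868,   0.        , 283.55425183],
       [  0.        , 479.96700868, 205.68610948],
       [  0.        ,   0.        ,   1.        ]]), 'R': array([[-0.05274742, -0.9985924 , -0.00556185],
       [-0.97564431,  0.05272121, -0.21292874],
       [ 0.21292225, -0.00580505, -0.9770519 ]]), 't': array([0.09756631, 0.49891675, 1.5740818 ])}
{'mtx': array([[402.15087197,   0.        , 279.49866259],
       [  0.        , 402.15087197, 217.30826825],
       [  0.        ,   0.        ,   1.        ]]), 'R': array([[ 0.99525438, -0.09690866, -0.00879955],
       [-0.07313193, -0.68527057, -0.72460746],
       [ 0.06419066,  0.72181227, -0.68910565]]), 't': array([-0.47046378,  0.23504012,  1.27833925])}
```

View pics/top0.png

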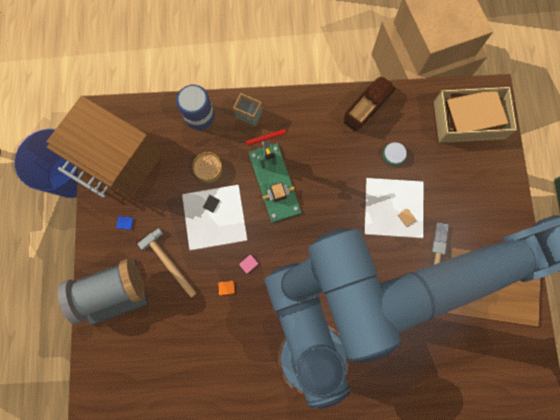

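View pics/side0.png

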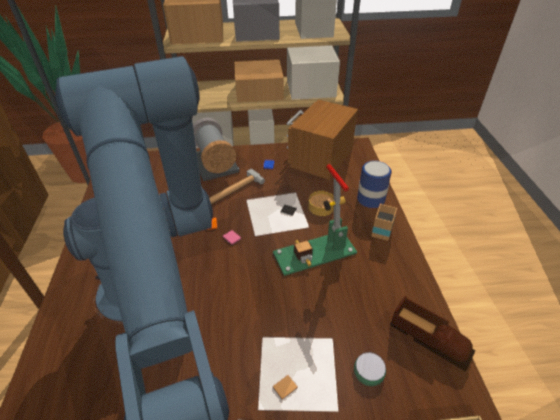

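Top view: the black tip is at (211,204) on the left sheet. Look-alikes: tan tip (407,217), blue (125,223), pink (249,264), orange (226,288). I choose the black one. The heel is at (278,191), the red bar at (266,137), and the hammer, tins and brush stand clear of the path.

```bash
cat > h.py <<'E'
import numpy as np,cv2
def ray(px,c,z):
    "world points where pixel rays cut height z (pinhole)"
    px=np.atleast_2d(px).astype(float)
    d=np.c_[px,np.ones(len(px))]@np.linalg.inv(c['mtx']).T@c['R']
    o=-c['R'].T@c['t']
    return o+d*((z-o[2])/d[:,2])[:,None]
def deproj(px,dep,c):
    k=np.linalg.inv(c['mtx']); p=np.c_[px,np.ones(len(px))]@k.T*dep[:,None]
    return (p-c['t'])@c['R']
def rect(w):
    "centre, axes of min-area rectangle of world xy points (mm)"
    (cx,cy),(a,b),th=cv2.minAreaRect((w[:,:2]*1000).astype(np.float32))
    if a<b:a,b,th=b,a,th+90
    return np.round([cx,cy,a,b],1),round((th+90)%180-90,1)
E
python3 - <<'E'
from h import *
c=np.load('top0.npz');im=c['im'];d=c['d'];hsv=cv2.cvtColor(im,cv2.COLOR_BGR2HSV)
def comp(m,box,big=True):
    q=np.zeros(m.shape,np.uint8);x0,y0,x1,y1=box;q[y0:y1,x0:x1]=m[y0:y1,x0:x1]
    n,l,s,_=cv2.connectedComponentsWithStats(q)
    i=1+np.argmax(s[1:,4]);v,u=np.where(l==i);return np.c_[u,v]
p=comp((hsv[...,2]<80),(198,190,226,216));print('tip n',len(p),rect(ray(p,c,.009)))
w=deproj(p,d[p[:,1],p[:,0]],c);print('z',np.median(w,0))
p=comp((hsv[...,0]>8)&(hsv[...,0]<25)&(hsv[...,2]>130),(262,175,296,205));print('heel n',len(p),rect(ray(p,c,.054)),np.median(deproj(p,d[p[:,1],p[:,0]],c),0))
p=comp((hsv[...,0]>60)&(hsv[...,0]<90)&(hsv[...,1]>90),(240,135,310,230));
w=deproj(p,d[p[:,1],p[:,0]],c);k=w[:,2]<.02;print('base',rect(w[k]))
p=comp(((hsv[...,0]<8)|(hsv[...,0]>172))&(hsv[...,1]>150),(240,120,295,150))
w=deproj(p,d[p[:,1],p[:,0]],c);k=(w[:,2]>.25);w=w[k];print('bar',len(w),np.median(w,0),rect(w),w[w[:,1].argmin()],w[w[:,1].argmax()])
cv2.imwrite('pics/crop0.png',cv2.resize(im[120:230,190:310],None,fx=6,fy=5,interpolation=cv2.INTER_CUBIC))
E
```

```text
tip n 135 (array([535.2, 324. ,  44.1,  36.8]), -30.0)
z [0.53502812 0.3231728  0.00963114]
heel n 151 (array([558.7,  87.3,  47.8,  37.9]), 15.2) [0.55897926 0.08722025 0.05450582]
base (array([649.2, 111.9, 164.2, 106.6]), 15.6)
bar 217 [0.65364795 0.11276461 0.32093253] (array([653.7, 113.6, 118.8,  17.5]), -74.9) [0.66941504 0.05631377 0.32538557] [0.63972944 0.17132658 0.3228672 ]
```

View pics/crop0.png

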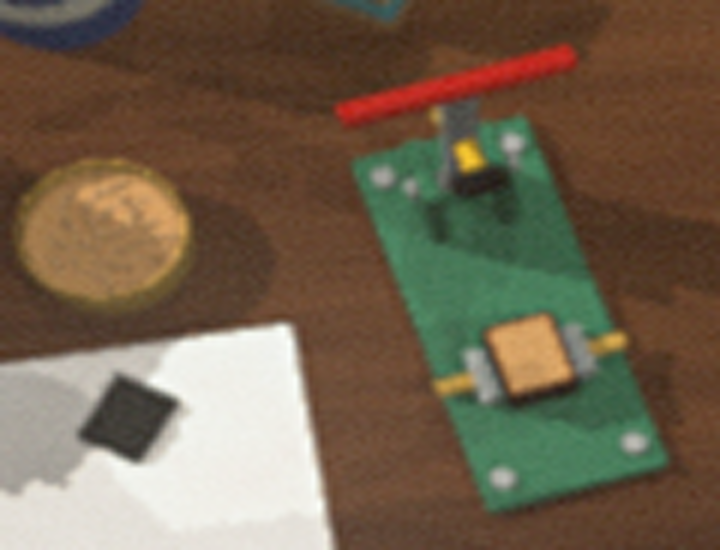

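The crop shows the black tip at crop (130,418), roughly turned −30°, and the heel and press yawed about 15°. I move over the tip, with a later turn so the fingers close on its 52 mm sides; that grip also suits the heel and the bar.

Request:
arm_command([
  [1, [2.6, -2.95, 0], [0, 0, 0]],
  [1, [2.6, -2.95, 0], [0, 0, 0]],
  [1, [2.6, -2.95, 0], [0, 0, 0]],
  [1, [2.6, -2.95, 0], [0, 0, 0]],
  [1, [2.6, -2.95, 0], [0, 0, 0]],
  [1, [2.6, -2.95, 0], [0, 0, 0]],
  [1, [2.6, -2.95, 0], [0, 0, 0]],
  [1, [2.6, -2.95, 0], [0, 0, 0]],
  [1, [2.6, -2.95, 0], [0, 0, 0]],
  [1, [2.6, -2.95, 0], [0, 0, 0]],
  [1, [2.6, -2.95, 0], [0, 0, 0]],
  [1, [2.6, -2.95, 0], [0, 0, 0]],
  [1, [2.6, -2.95, 0], [0, 0, 0]],
  [1, [2.6, -2.95, 0], [0, 0, 0]],
  [1, [2.6, -2.95, 0], [0, 0, 0]],
  [1, [2.6, -2.95, 0], [0, 0, 0]],
  [1, [2.6, -2.95, 0], [0, 0, 0]],
  [1, [2.6, -2.95, 0], [0, 0, 0]],
  [1, [2.6, -2.95, 0], [0, 0, 0]],
  [1, [2.6, -2.95, 0], [0, 0, 0]],
])

```text
t: 1.77
tcp_pos: [0.4942, 0.1742, 0.239]
orientation: [3.062, 0.701, -0.001]
ft_force: [0.2, -1.0, -0.9]
opening: 0.0851
grip_force: 0.0
```

Request:
arm_command([
  [1, [2.6, -2.95, 0], [0, 0, 0]],
  [1, [2.6, -2.95, 0], [0, 0, 0]],
  [1, [2.6, -2.95, 0], [0, 0, 0]],
  [1, [2.6, -2.95, 0], [0, 0, 0]],
  [1, [0, 0, 0], [0, 0, -0.119]],
  [1, [0, 0, 0], [0, 0, -0.119]],
  [1, [0, 0, 0], [0, 0, -0.119]],
  [1, [0, 0, 0], [0, 0, -0.119]],
  [1, [0, 0, 0], [0, 0, -0.119]],
  [1, [0, 0, 0], [0, 0, 0]],
  [1, [0, 0, 0], [0, 0, 0]],
  [1, [0, 0, 0], [0, 0, 0]],
])

```text
t: 2.77
tcp_pos: [0.5366, 0.3234, 0.239]
orientation: [-2.724, -1.564, 0.001]
ft_force: [-0.5, -0.6, -0.2]
opening: 0.0855
grip_force: 0.0
```

```bash
cat >> h.py <<'E'
def wray(px,c,z):
    "same for the equidistant fisheye wrist camera"
    K=c['mtx'];px=np.atleast_2d(px).astype(float)
    q=(px-K[:2,2])/[K[0,0],K[1,1]];r=np.linalg.norm(q,axis=1)+1e-9
    d=np.c_[q*(np.sin(r)/r)[:,None],np.cos(r)]@c['R'];o=-c['R'].T@c['t']
    return o+d*((z-o[2])/d[:,2])[:,None]
def yaw(s):
    R=cv2.Rodrigues(np.array(s['orientation']))[0]
    return R,np.degrees(np.arctan2(R[1,0],R[0,0]))
E
python3 - <<'E'
from bench import *
from h import *
s=sense();c=camera_params('wrist');im,d=read_camera('wrist');cv2.imwrite('pics/w1.png',im);np.savez('w1.npz',im=im,d=d,**c)
print(s['t'],s['tcp_pos'],yaw(s)[1],s['joint_pos'],c['mtx'],c)
E
```

```text
2.7667 [0.53657594 0.3234309  0.23900665] 59.7165775212999 [3.61745040e-01 1.91779602e-01 1.62067383e+00 3.15056126e-06
 1.32967837e+00 8.90289789e-01] [[325.1922621    0.         280.21243804]
 [  0.         325.1922621  205.91543676]
 [  0.           0.           1.        ]] {'mtx': array([[325.1922621 ,   0.        , 280.21243804],
       [  0.        , 325.1922621 , 205.91543676],
       [  0.        ,   0.        ,   1.        ]]), 'R': array([[ 8.64181103e-01, -5.03180143e-01,  8.74731376e-04],
       [-4.80222025e-01, -8.24230328e-01,  3.00051949e-01],
       [-1.50259203e-01, -2.59719290e-01, -9.53922462e-01]]), 't': array([-0.30098217,  0.4855714 ,  0.54396871])}
```

View pics/w1.png

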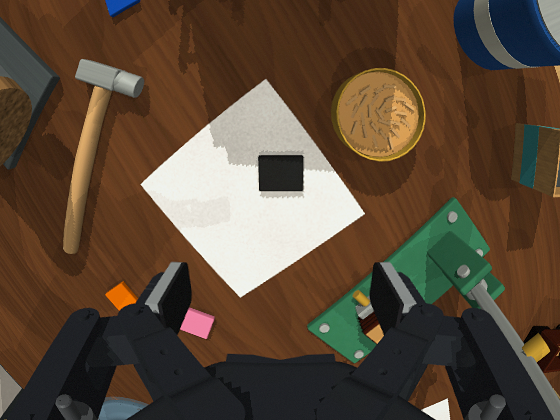

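The black tip is at (281,173), long side along image x (the closing line), well aligned and midway between the fingers.

```bash
python3 - <<'E'
from h import *
c=np.load('w1.npz');im=c['im'];g=im.max(2)
q=np.zeros(g.shape,np.uint8);q[145:205,245:320]=(g<60)[145:205,245:320]
n,l,s,_=cv2.connectedComponentsWithStats(q);i=1+np.argmax(s[1:,4]);v,u=np.where(l==i)
print(s[i]);w=wray(np.c_[u,v],c,.008);print(rect(w))
# top face corners only via bounding: rows
t=np.array([.5366,.3234]);a=np.radians(59.72)
cen=np.array(rect(w)[0][:2])/1000-t
print('tool shift cm',100*(cen@[np.cos(a),np.sin(a)]),100*(cen@[np.sin(a),-np.cos(a)]))
E
```

```text
[ 258  155   45   36 1583]
(array([537.6, 325. ,  50.6,  41.1]), -30.2)
tool shift cm 0.18859407893674043 0.0056809673475958925
```

Request:
arm_command([
  [0.4, [0.12, 0, 4], [0, 0, 0]],
  [0.4, [0, 0, 4], [0, 0, 0]],
  [0.4, [0, 0, 4], [0, 0, 0]],
  [0.4, [0, 0, 4], [0, 0, 0]],
  [0.4, [0, 0, 2.9], [0, 0, 0]],
  [0.4, [0, 0, 0], [0, 0, 0]],
  [0.4, [0, 0, 0], [0, 0, 0]],
  [0.4, [0, 0, 0], [0, 0, 0]],
])

```text
t: 3.48
tcp_pos: [0.5389, 0.3252, 0.0526]
orientation: [2.723, 1.566, 0.006]
ft_force: [0.7, 0.9, 0.5]
opening: 0.0596
grip_force: 0.0
```

```bash
python3 - <<'E'
from bench import *
from h import *
s=sense();c=camera_params('wrist');im,d=read_camera('wrist');cv2.imwrite('pics/w2.png',im);np.savez('w2.npz',im=im,d=d,**c)
R,y=yaw(s);print(s['t'],s['tcp_pos'],y,s['opening'])
v,u=np.mgrid[:420,:560];px=np.c_[u.ravel(),v.ravel()].astype(float);D=d.ravel()
K=c['mtx'];q=(px-K[:2,2])/K[0,0];r=np.linalg.norm(q,axis=1)+1e-9
P=np.c_[q*(np.tan(np.minimum(r,1.4))/r)[:,None],np.ones(len(q))]*D[:,None]
T=((P-c['t'])@c['R']-s['tcp_pos'])@R*1000
for sg in(-1,1):
    k=(D>0)&(abs(T[:,0])<12)&(sg*T[:,1]>25)&(sg*T[:,1]<50)&(T[:,2]<35)&(T[:,2]>-40)
    t=T[k];print(sg,k.sum(),'tipz',np.percentile(t[:,2],[95,99,100]),'inner',np.abs(t[:,1]).min(),'x',t[:,0].min(),t[:,0].max(),px[k].mean(0))
W=T@R.T/1000+s['tcp_pos'];g=im.max(2).ravel()
k=(D>0)&(g<70)&(W[:,2]<.02)&(abs(T[:,1])<45)&(abs(T[:,0])<50);t=T[k];print('tip in tool',k.sum(),rect(t/1000),np.median(W[k],0))
E
```

```text
3.4833 [0.53894012 0.32515837 0.05264484] 59.8292532042265 0.0595626763117633
-1 2066 tipz [-2.13785295  1.6088039   3.30637781] inner 29.577993741978617 x -11.826518782117743 11.99791897044673 [200.87705712 287.77250726]
1 2046 tipz [-2.01857109  1.74435122  2.9646849 ] inner 29.09923406823525 x -11.06322319548921 11.990052060194486 [359.46725318 287.56353861]
tip in tool 6142 (array([13.6,  9.3, 72.4, 72. ]), 89.0) [0.5407109  0.32816345 0.00866679]
```

View pics/w2.png

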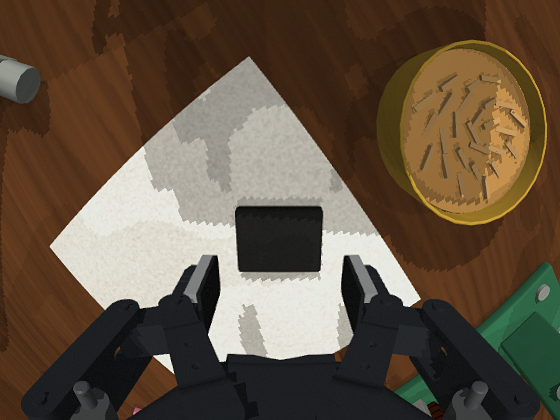

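Tip between the fingers at (279,239), fingers at columns 215 and 345: centred and square. The fingertips stand about 3 mm ahead of the TCP at this opening.

```bash
python3 - <<'E'
from bench import *
from h import *
c=np.load('w2.npz');im=c['im'];g=im.max(2);s=sense();R,y=yaw(s)
q=np.zeros(g.shape,np.uint8);q[190:285,225:335]=(g<60)[190:285,225:335]
n,l,st,_=cv2.connectedComponentsWithStats(q);i=1+np.argmax(st[1:,4]);v,u=np.where(l==i);print(st[i])
for z in(.009,):
  w=wray(np.c_[u,v],c,z);r=rect(w);print(r);print((R.T@(np.r_[r[0][:2]/1000,s['tcp_pos'][2]]-s['tcp_pos']))*100)
print(s['tcp_pos'],R.round(3))
E
```

```text
[ 235  206   88   66 5577]
(array([537.9, 325.4,  51.2,  42.5]), -30.2)
[-0.08171356 -0.13960519 -0.00081225]
[0.53951763 0.32540505 0.05351329] [[ 0.502  0.865  0.005]
 [ 0.865 -0.502  0.002]
 [ 0.004  0.003 -1.   ]]
```

Request:
arm_command([
  [0.4, [0, 0, 2], [0, 0, 0]],
  [0.4, [0, 0, 1.5], [0, 0, 0]],
  [0.4, [0, 0, 0.6], [0, 0, 0]],
  [0.4, [0, 0, 0], [0, 0, 0]],
  [0.4, [0, 0, 0], [0, 0, 0]],
  [0.4, [0, 0, 0], [0, 0, 0]],
])

```text
t: 4.03
tcp_pos: [0.538, 0.3249, 0.0103]
orientation: [2.722, 1.567, 0.003]
ft_force: [0.4, -0.1, 0.3]
opening: 0.06
grip_force: 0.0
```

Request:
arm_command([
  [0.4, [0, 0, 0.4], [0, 0, 0]],
  [0.4, [0, 0, 0], [0, 0, 0]],
  [-0.2, [0, 0, 0], [0, 0, 0]],
  [-0.2, [0, 0, 0], [0, 0, 0]],
  [-0.2, [0, 0, 0], [0, 0, 0]],
  [-0.2, [0, 0, 0], [0, 0, 0]],
  [-0.2, [0, 0, 0], [0, 0, 0]],
], newtons=30)

```text
t: 4.62
tcp_pos: [0.5376, 0.3247, 0.0056]
orientation: [2.723, 1.567, 0.001]
ft_force: [-0.4, -1.0, 2.6]
opening: 0.051
grip_force: 32.3
```

Request:
arm_command([
  [-0.2, [0, 0, -2], [0, 0, 0]],
  [-0.2, [0, 0, -4], [0, 0, 0]],
  [-0.2, [0, 0, -4], [0, 0, 0]],
  [-0.2, [0, 0, -3.5], [0, 0, 0]],
  [-0.2, [-2.78, 1.97, 0], [0, 0, 0]],
  [-0.2, [-2.78, 1.97, 0], [0, 0, 0]],
  [-0.2, [-2.78, 1.97, 0], [0, 0, 0]],
  [-0.2, [-2.78, 1.97, 0], [0, 0, 0]],
  [-0.2, [-2.78, 1.97, 0], [0, 0, 0]],
  [-0.2, [-2.78, 1.97, 0], [0, 0, 0]],
  [-0.2, [-2.78, 1.97, 0], [0, 0, 0]],
  [-0.2, [0, 0, 0], [0, 0, -0.1134]],
  [-0.2, [0, 0, 0], [0, 0, -0.1134]],
  [-0.2, [0, 0, 0], [0, 0, -0.1134]],
  [-0.2, [0, 0, 0], [0, 0, -0.1134]],
  [-0.2, [0, 0, 0], [0, 0, -0.1134]],
  [-0.2, [0, 0, 0], [0, 0, -0.1134]],
  [-0.2, [0, 0, 0], [0, 0, -0.1134]],
])

```text
t: 6.12
tcp_pos: [0.5585, 0.087, 0.1398]
orientation: [-1.898, -2.503, 0.001]
ft_force: [0.3, 0.2, -0.6]
opening: 0.0509
grip_force: 32.0
```

Request:
arm_command([
  [-0.2, [-3.5, 0, 0], [0, 0, 0]],
  [-0.2, [-3.5, 0, 0], [0, 0, 0]],
  [-0.2, [0, 0, 0], [0, 0, 0]],
  [-0.2, [0, 0, 0], [0, 0, 0]],
  [-0.2, [0, 0, 0], [0, 0, 0]],
  [-0.2, [0, 0, 0], [0, 0, 0]],
])

```text
t: 6.62
tcp_pos: [0.5769, 0.0203, 0.1399]
orientation: [-1.903, -2.498, 0.0]
ft_force: [-0.3, 0.2, -0.1]
opening: 0.051
grip_force: 32.0
```

```bash
python3 - <<'E'
from bench import *
from h import *
s=sense();c=camera_params('wrist');im,d=read_camera('wrist');cv2.imwrite('pics/w3.png',im);np.savez('w3.npz',im=im,d=d,tcp=s['tcp_pos'],**c)
print(s['t'],s['tcp_pos'],yaw(s),s['opening'],s['grip_force'])
E
```

```text
6.6167 [0.57686968 0.02033251 0.13990585] (array([[-2.65361513e-01,  9.64148580e-01, -8.84843157e-04],
       [ 9.64148824e-01,  2.65361890e-01,  3.36948563e-04],
       [ 5.59672130e-04, -7.63707308e-04, -9.99999552e-01]]), np.float64(105.38843755802566)) 0.050978578158230446 32.04690456390381
```

View pics/w3.png

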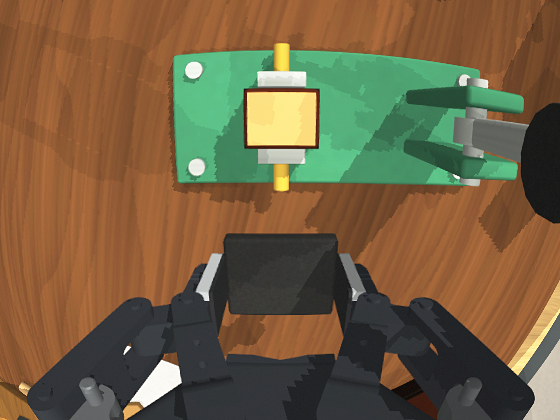

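The heel top is at (282,118), square in view. The tip is gripped evenly, centred around (281,274). I measure both.

```bash
python3 - <<'E'
from h import *
c=np.load('w3.npz');im=c['im'];hsv=cv2.cvtColor(im,cv2.COLOR_BGR2HSV);t=c['tcp'];a=np.radians(105.39)
ex=np.array([np.cos(a),np.sin(a)]);ey=np.array([np.sin(a),-np.cos(a)])
def f(m,b,z):
    q=np.zeros(m.shape,np.uint8);x0,y0,x1,y1=b;q[y0:y1,x0:x1]=m[y0:y1,x0:x1]
    n,l,s,_=cv2.connectedComponentsWithStats(q);i=1+np.argmax(s[1:,4]);v,u=np.where(l==i)
    r=rect(wray(np.c_[u,v],c,z));e=r[0][:2]/1000-t[:2];print(s[i],r,'tool mm',e@ex*1000,e@ey*1000)
f((hsv[...,2]>150)&(hsv[...,1]>60),(243,86,322,150),.054)
f((hsv[...,2]<75),(222,228,340,318),t[2]-.0056+.009)
E
```

```text
[ 247   92   70   54 3737] (array([559.2,  87.2,  46.6,  36.3]), 15.5) tool mm 69.15905969297624 0.7097430039394517
[ 222  233  118   85 9319] (array([577.1,  21.1,  58.7,  45.9]), 14.8) tool mm 0.6788483597967084 0.4257434210680116
```

Request:
arm_command([
  [-0.2, [3.45, 0.02, 0], [0, 0, 0]],
  [-0.2, [3.4, 0, 0], [0, 0, 0]],
  [-0.2, [0, 0, 3], [0, 0, 0]],
  [-0.2, [0, 0, 3], [0, 0, 0]],
  [-0.2, [0, 0, 1.4], [0, 0, 0]],
  [-0.2, [0, 0, 0.3], [0, 0, 0]],
  [-0.2, [0, 0, 0], [0, 0, 0]],
  [-0.2, [0, 0, 0], [0, 0, 0]],
  [-0.2, [0, 0, 0], [0, 0, 0]],
])

```text
t: 7.42
tcp_pos: [0.5608, 0.0857, 0.065]
orientation: [1.903, 2.496, 0.003]
ft_force: [-0.4, 1.1, -0.9]
opening: 0.051
grip_force: 32.1
```

Request:
arm_command([
  [-0.2, [0, 0, 0.15], [0, 0, 0]],
  [-0.2, [0, 0, 0.1], [0, 0, 0]],
  [-0.2, [0, 0, 0], [0, 0, 0]],
  [-0.2, [0, 0, 0], [0, 0, 0]],
  [-0.2, [0, 0, 0], [0, 0, 0]],
])

```text
t: 7.83
tcp_pos: [0.5595, 0.0856, 0.0609]
orientation: [1.905, 2.498, 0.0]
ft_force: [-0.2, -0.3, -0.4]
opening: 0.0511
grip_force: 32.0
```

Request:
arm_command([
  [-0.2, [0.1, 0, 0.1], [0, 0, 0]],
  [-0.2, [0, 0, 0.03], [0, 0, 0]],
  [-0.2, [0, 0, 0], [0, 0, 0]],
  [-0.2, [0, 0, 0], [0, 0, 0]],
])

```text
t: 8.17
tcp_pos: [0.5593, 0.0867, 0.0597]
orientation: [-1.905, -2.498, -0.0]
ft_force: [-0.0, 1.3, 1.4]
opening: 0.0511
grip_force: 32.3
```

Request:
arm_command([
  [0.6, [0, 0, 0], [0, 0, 0]],
  [0.6, [0, 0, 0], [0, 0, 0]],
  [0.6, [0, 0, 0], [0, 0, 0]],
  [0.6, [0, 0, 0], [0, 0, 0]],
  [0.6, [0, 0, -1], [0, 0, 0]],
  [0.6, [0, 0, -3], [0, 0, 0]],
  [0.6, [0, 0, -4], [0, 0, 0]],
  [0.6, [-3.5, 0, 0], [0, 0, 0]],
  [0.6, [-3.5, 0, 0], [0, 0, 0]],
  [0.6, [0, 0, 0], [0, 0, 0]],
  [0.6, [0, 0, 0], [0, 0, 0]],
  [0.6, [0, 0, 0], [0, 0, 0]],
])

```text
t: 9.17
tcp_pos: [0.5775, 0.0192, 0.1396]
orientation: [-1.905, -2.497, -0.0]
ft_force: [0.2, 0.9, -0.1]
opening: 0.0684
grip_force: 0.0
```

```bash
python3 - <<'E'
from bench import *
from h import *
s=sense();c=camera_params('wrist');im,d=read_camera('wrist');im2,d2=read_camera('top')
cv2.imwrite('pics/w4.png',np.hstack([cv2.resize(im,(448,336)),cv2.resize(im2[120:230,220:335],(352,336),interpolation=2)]))
np.savez('w4.npz',im=im,d=d,tcp=s['tcp_pos'],**c)
print(s['t'],s['tcp_pos'],yaw(s)[1])
g=im.max(2);q=np.zeros(g.shape,np.uint8);q[78:165,235:330]=(g<90)[78:165,235:330]
n,l,st,_=cv2.connectedComponentsWithStats(q);i=1+np.argmax(st[1:,4]);v,u=np.where(l==i)
print(st[i],rect(wray(np.c_[u,v],c,.063)))
E
```

```text
9.1667 [0.57748392 0.01924506 0.13963557] 105.3161536075781
[ 241   86   80   65 5067] (array([559.4,  86.5,  51.4,  41.8]), 14.9)
```

View pics/w4.png

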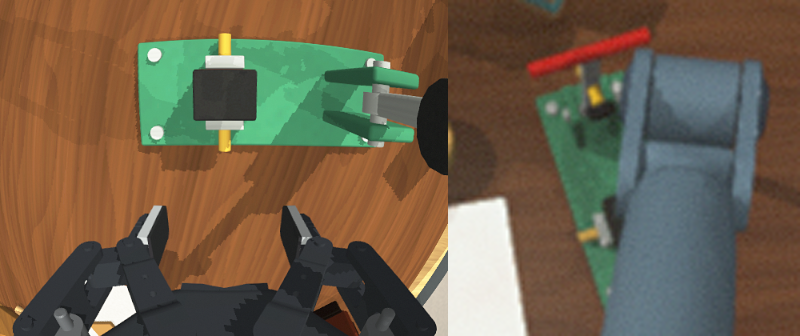

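The tip lies at (559.4, 86.5) mm against the heel at (559.2, 87.2), square to 0.5°, and the lever is still raised. Now up and over the bar, on its −y side.

Request:
arm_command([
  [0, [0, 0, -3.7], [0, 0, 0]],
  [0, [0, 0, -3.7], [0, 0, 0]],
  [0, [0, 0, -3.7], [0, 0, 0]],
  [0, [0, 0, -3.7], [0, 0, 0]],
  [0, [0, 0, -3.7], [0, 0, 0]],
  [0, [0, 0, -3.7], [0, 0, 0]],
  [0, [0, 0, -3.8], [0, 0, 0]],
  [0, [1.25, 3.3, 0], [0, 0, 0]],
  [0, [1.25, 3.3, 0], [0, 0, 0]],
  [0, [1.25, 3.3, 0], [0, 0, 0]],
  [0, [0, 0, 0], [0, 0, 0]],
  [0, [0, 0, 0], [0, 0, 0]],
  [0, [0, 0, 0], [0, 0, 0]],
])

```text
t: 10.35
tcp_pos: [0.6628, 0.0822, 0.399]
orientation: [-1.903, -2.498, 0.001]
ft_force: [-0.1, 0.6, 0.4]
opening: 0.0426
grip_force: 0.0
```

```bash
python3 - <<'E'
from bench import *
from h import *
s=sense();R,y=yaw(s);c=camera_params('wrist');im,d=read_camera('wrist');im2,_=read_camera('side')
cv2.imwrite('pics/w5.png',np.hstack([cv2.resize(im,(448,336)),cv2.resize(im2[130:290,240:400],(336,336),interpolation=2)]))
print(s['t'],s['tcp_pos'],y,s['opening'],s['joint_pos'])
p=s['tcp_pos'][:2]-[.5592,.0872];a=np.radians(15.3);print('press xy',p@[np.cos(a),np.sin(a)],p@[-np.sin(a),np.cos(a)])
v,u=np.mgrid[:420,:560];px=np.c_[u.ravel(),v.ravel()].astype(float);D=d.ravel()
K=c['mtx'];q=(px-K[:2,2])/K[0,0];r=np.linalg.norm(q,axis=1)+1e-9
P=np.c_[q*(np.tan(np.minimum(r,1.4))/r)[:,None],np.ones(len(q))]*D[:,None]
W=(P-c['t'])@c['R'];T=(W-s['tcp_pos'])@R*1000
h=cv2.cvtColor(im,cv2.COLOR_BGR2HSV).reshape(-1,3);k=((h[:,0]<8)|(h[:,0]>172))&(h[:,1]>150)&(h[:,2]>60)&(W[:,2]>.27)&(D>0)
t=T[k];print('bar in tool: n',k.sum(),'x',np.percentile(t[:,0],[1,99]),'y',np.percentile(t[:,1],[2,50,98]),'top z',np.percentile(t[:,2],[2,10]),px[k].mean(0))
E
```

```text
10.35 [0.66275986 0.08215335 0.39895146] 105.41323728589472 0.042592316416527456 [-4.60140352e-02  2.09475373e-01  1.31356629e+00 -1.95633338e-04
  1.61988436e+00 -3.15035394e-01]
press xy 0.0985577584121085 -0.03219443632041056
bar in tool: n 3846 x [-25.33991907  90.91342327] y [-5.74300907  1.78522919  9.13899155] top z [76.22118945 76.88196136] [282.50650026 167.5174207 ]
```

View pics/w5.png

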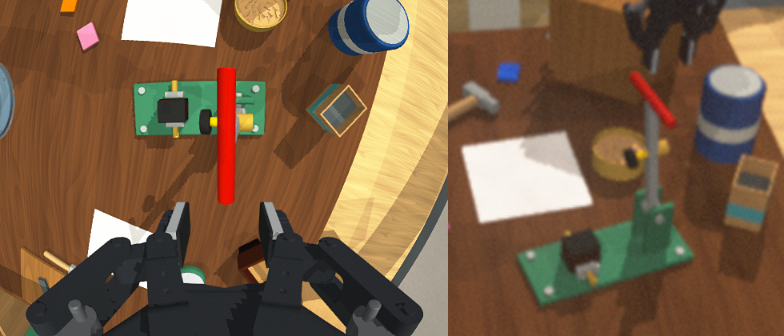

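The bar runs vertically in view at (226,135), between the open fingers; the side view shows the fingers above the bar and the tip on the heel. Descend 9.5 cm and grip.

Request:
arm_command([
  [0, [0, 0.17, 3], [0, 0, 0]],
  [0, [0, 0, 3], [0, 0, 0]],
  [0, [0, 0, 2.5], [0, 0, 0]],
  [0, [0, 0, 1], [0, 0, 0]],
  [0, [0, 0, 0], [0, 0, 0]],
  [0, [0, 0, 0], [0, 0, 0]],
  [0, [0, 0, 0], [0, 0, 0]],
  [-1, [0, 0, 0], [0, 0, 0]],
  [-1, [0, 0, 0], [0, 0, 0]],
  [-1, [0, 0, 0], [0, 0, 0]],
  [-1, [0, 0, 0], [0, 0, 0]],
  [-1, [0, 0, 0], [0, 0, 0]],
  [-1, [0, 0, 0], [0, 0, 0]],
], newtons=40)

```text
t: 11.53
tcp_pos: [0.6643, 0.0815, 0.3067]
orientation: [-1.905, -2.498, 0.002]
ft_force: [-6.3, -1.8, 6.0]
opening: 0.0147
grip_force: 39.2
```

```bash
python3 - <<'E'
import numpy as np
f=np.linspace(1.48,0,41);y=-22*np.cos(f);z=-22*np.sin(f)
print(np.c_[np.diff(y),np.diff(z)].round(2).tolist())
E
```

```text
[[-0.81, 0.09], [-0.81, 0.12], [-0.8, 0.15], [-0.79, 0.18], [-0.79, 0.21], [-0.78, 0.24], [-0.77, 0.26], [-0.76, 0.29], [-0.75, 0.32], [-0.74, 0.35], [-0.72, 0.38], [-0.71, 0.4], [-0.69, 0.43], [-0.68, 0.45], [-0.66, 0.48], [-0.64, 0.5], [-0.62, 0.53], [-0.6, 0.55], [-0.58, 0.57], [-0.56, 0.59], [-0.54, 0.61], [-0.51, 0.63], [-0.49, 0.65], [-0.47, 0.67], [-0.44, 0.68], [-0.42, 0.7], [-0.39, 0.71], [-0.36, 0.73], [-0.34, 0.74], [-0.31, 0.75], [-0.28, 0.76], [-0.25, 0.77], [-0.22, 0.78], [-0.19, 0.79], [-0.16, 0.8], [-0.13, 0.8], [-0.11, 0.81], [-0.08, 0.81], [-0.05, 0.81], [-0.02, 0.81]]
```

Request:
arm_command([
  [-1, [0, -0.81, 0.09], [0, 0, 0]],
  [-1, [0, -0.81, 0.12], [0, 0, 0]],
  [-1, [0, -0.8, 0.15], [0, 0, 0]],
  [-1, [0, -0.79, 0.18], [0, 0, 0]],
  [-1, [0, -0.79, 0.21], [0, 0, 0]],
  [-1, [0, -0.78, 0.24], [0, 0, 0]],
  [-1, [0, -0.77, 0.26], [0, 0, 0]],
  [-1, [0, -0.76, 0.29], [0, 0, 0]],
  [-1, [0, -0.75, 0.32], [0, 0, 0]],
  [-1, [0, -0.74, 0.35], [0, 0, 0]],
  [-1, [0, 0, 0], [0, 0, 0]],
])

```text
t: 12.45
tcp_pos: [0.5881, 0.0607, 0.2815]
orientation: [-1.905, -2.497, 0.003]
ft_force: [1.7, -0.6, 3.7]
opening: 0.0144
grip_force: 43.0
```

```bash
cat >> h.py <<'E'
def lev():
    from bench import sense
    s=sense();p=s['tcp_pos'][:2]-[.5592,.0872];a=np.radians(15.3);x=p@[np.cos(a),np.sin(a)];z=s['tcp_pos'][2]+.0095
    print('press x,y',x,p@[-np.sin(a),np.cos(a)],'phi',np.arctan2(z-.095,.12-x),'r',np.hypot(z-.095,.12-x),s['ft_force'],s['opening'],s['grip_force'],s['joint_pos'].round(2))
E
python3 -c "from h import *;lev()"
```

```text
press x,y 0.02090564065741878 -0.03315948673957097 phi 1.102725683848299 r 0.2196409199614746 [ 1.71459315 -0.62231752  3.73684872] 0.01438855168635075 43.03826630115509 [-0.09  0.08  1.67 -0.    1.4  -0.36]
```

Following the arc nicely (phi 1.10, r 0.2196). I continue.

Request:
arm_command([
  [-1, [0, -0.72, 0.38], [0, 0, 0]],
  [-1, [0, -0.71, 0.4], [0, 0, 0]],
  [-1, [0, -0.69, 0.43], [0, 0, 0]],
  [-1, [0, -0.68, 0.45], [0, 0, 0]],
  [-1, [0, -0.66, 0.48], [0, 0, 0]],
  [-1, [0, -0.64, 0.5], [0, 0, 0]],
  [-1, [0, -0.62, 0.53], [0, 0, 0]],
  [-1, [0, -0.6, 0.55], [0, 0, 0]],
  [-1, [0, -0.58, 0.57], [0, 0, 0]],
  [-1, [0, -0.56, 0.59], [0, 0, 0]],
  [-1, [0, -0.54, 0.61], [0, 0, 0]],
  [-1, [0, -0.51, 0.63], [0, 0, 0]],
  [-1, [0, -0.49, 0.65], [0, 0, 0]],
  [-1, [0, -0.47, 0.67], [0, 0, 0]],
  [-1, [0, -0.44, 0.68], [0, 0, 0]],
  [-1, [0, -0.42, 0.7], [0, 0, 0]],
  [-1, [0, 0, 0], [0, 0, 0]],
])

```text
t: 13.87
tcp_pos: [0.4986, 0.0363, 0.1924]
orientation: [-1.905, -2.497, 0.002]
ft_force: [6.2, 0.6, 2.0]
opening: 0.0145
grip_force: 43.6
```

```bash
python3 -c "from h import *;lev()"
```

```text
press x,y -0.07189378805491173 -0.03307635197820599 phi 0.5081533853844663 r 0.2196474530497904 [6.2361966  0.5742632  1.96054623] 0.014464858865552134 43.584948778152466 [-0.15 -0.06  1.98 -0.    1.23 -0.42]
```

Request:
arm_command([
  [-1, [0, -0.39, 0.71], [0, 0, 0]],
  [-1, [0, -0.36, 0.73], [0, 0, 0]],
  [-1, [0, -0.34, 0.74], [0, 0, 0]],
  [-1, [0, -0.31, 0.75], [0, 0, 0]],
  [-1, [0, -0.28, 0.76], [0, 0, 0]],
  [-1, [0, -0.25, 0.77], [0, 0, 0]],
  [-1, [0, -0.22, 0.78], [0, 0, 0]],
  [-1, [0, -0.19, 0.79], [0, 0, 0]],
  [-1, [0, -0.16, 0.8], [0, 0, 0]],
  [-1, [0, -0.13, 0.8], [0, 0, 0]],
  [-1, [0, -0.11, 0.81], [0, 0, 0]],
  [-1, [0, -0.08, 0.81], [0, 0, 0]],
  [-1, [0, -0.05, 0.81], [0, 0, 0]],
  [-1, [0, -0.02, 0.81], [0, 0, 0]],
  [-1, [0, 0, 0], [0, 0, 0]],
  [-1, [0, 0, 0], [0, 0, 0]],
  [-1, [0, 0, 0], [0, 0, 0]],
  [-1, [0, 0, 0], [0, 0, 0]],
])

```text
t: 15.37
tcp_pos: [0.4714, 0.0289, 0.0856]
orientation: [-1.904, -2.497, 0.001]
ft_force: [0.4, 1.0, 8.0]
opening: 0.0146
grip_force: 48.0
```

```bash
python3 - <<'E'
from h import *
from bench import *
lev();s=sense();R,y=yaw(s);c=camera_params('wrist');im,d=read_camera('wrist');im2,d2=read_camera('side')
cv2.imwrite('pics/w6.png',np.hstack([cv2.resize(im,(448,336)),cv2.resize(im2[170:290,240:360],(336,336),interpolation=2)]))
v,u=np.mgrid[:420,:560];px=np.c_[u.ravel(),v.ravel()].astype(float);D=d.ravel()
K=c['mtx'];q=(px-K[:2,2])/K[0,0];r=np.linalg.norm(q,axis=1)+1e-9
P=np.c_[q*(np.tan(np.minimum(r,1.4))/r)[:,None],np.ones(len(q))]*D[:,None]
W=(P-c['t'])@c['R']
h=cv2.cvtColor(im,cv2.COLOR_BGR2HSV).reshape(-1,3);k=((h[:,0]<8)|(h[:,0]>172))&(h[:,1]>150)&(h[:,2]>60)&(W[:,2]>.05)&(W[:,2]<.15)&(D>0)
print('bar top z',k.sum(),np.percentile(W[k,2],[50,90,98]))
E
```

```text
press x,y -0.10010591078107764 -0.03307858475145013 phi 0.00027960091276879145 r 0.22010591938465154 [0.41220684 0.9618761  8.02424635] 0.014642024398992787 48.03447961807251 [-0.18  0.04  2.1  -0.    1.01 -0.45]
bar top z 10737 [0.10662765 0.10792902 0.10853705]
```

View pics/w6.png

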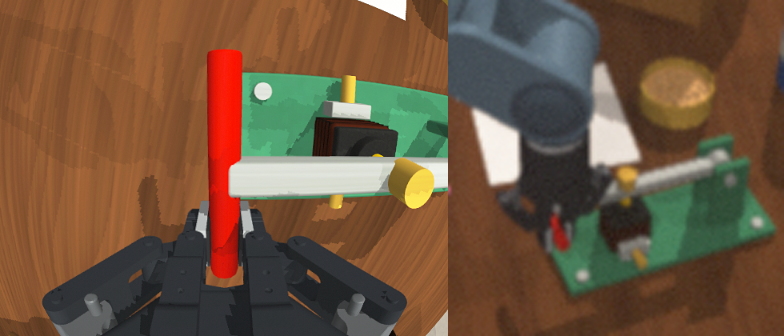

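The lever is level over the heel with the pad stem pushed up, fingers on the bar, and the tip in place under it. The bar reads 0–4 mm high, so I lower it 2 mm and settle.

Request:
arm_command([
  [-1, [0, 0, 0.2], [0, 0, 0]],
  [-1, [0, 0, 0], [0, 0, 0]],
  [-1, [0, 0, 0], [0, 0, 0]],
  [-1, [0, 0, 0], [0, 0, 0]],
  [-1, [0, 0, 0], [0, 0, 0]],
  [-1, [0, 0, 0], [0, 0, 0]],
  [-1, [0, 0, 0], [0, 0, 0]],
  [-1, [0, 0, 0], [0, 0, 0]],
])

```text
t: 16.13
tcp_pos: [0.4714, 0.0289, 0.0838]
orientation: [-1.904, -2.497, 0.002]
ft_force: [-0.7, 0.0, 10.5]
opening: 0.0145
grip_force: 48.2
```

```bash
python3 - <<'E'
from h import *
from bench import *
lev();c=camera_params('wrist');im,d=read_camera('wrist')
v,u=np.mgrid[:420,:560];px=np.c_[u.ravel(),v.ravel()].astype(float);D=d.ravel()
K=c['mtx'];q=(px-K[:2,2])/K[0,0];r=np.linalg.norm(q,axis=1)+1e-9
P=np.c_[q*(np.tan(np.minimum(r,1.4))/r)[:,None],np.ones(len(q))]*D[:,None]
W=(P-c['t'])@c['R'];g=im.max(2).ravel();o=W[:,:2]-[.5592,.0872];a=np.radians(15.3);X=o@[np.cos(a),np.sin(a)];Y=o@[-np.sin(a),np.cos(a)]
k=(D>0)&(abs(Y)<7)&(X>-.085)&(X<-.025)&(W[:,2]>.085)&(W[:,2]<.13)
print('lever top slope (dz/dx, up to front negative)',k.sum(),np.polyfit(X[k],W[k,2],1))
k=(D>0)&(g<80)&(W[:,2]>.058)&(W[:,2]<.068)&(abs(X)<.035)&(abs(Y)<.03)
print('tip',k.sum(),'y max',np.percentile(Y[k],99)*1e3,'x',np.percentile(X[k],[1,99])*1e3,'z',np.median(W[k,2]))
E
```

```text
press x,y -0.10011123498052853 -0.03308076389354157 phi -0.007903173210838233 r 0.22011810924945635 [-0.68432093  0.04612843 10.54690014] 0.014530015102829206 48.18571865558624 [-0.18  0.04  2.1  -0.    1.   -0.45]
lever top slope (dz/dx, up to front negative) 8415 [-0.12363409  0.09973158]
tip 1799 y max 20.211514719132843 x [-26.46559818  24.34836312] z 0.06284155567277735
```

The lever slope reads oddly; I check it over its whole length using only its top surface.

```bash
python3 - <<'E'
from h import *
from bench import *
a=np.radians(15.3)
for n in('wrist','side','top'):
    c=camera_params(n);im,d=read_camera(n)
    v,u=np.mgrid[:420,:560];px=np.c_[u.ravel(),v.ravel()].astype(float);D=d.ravel();K=c['mtx'];q=(px-K[:2,2])/K[0,0]
    if n=='wrist':
        r=np.linalg.norm(q,axis=1)+1e-9;q=q*(np.tan(np.minimum(r,1.4))/r)[:,None]
    W=(np.c_[q,np.ones(len(q))]*D[:,None]-c['t'])@c['R'];o=W[:,:2]-[.5592,.0872];X=o@[np.cos(a),np.sin(a)];Y=o@[-np.sin(a),np.cos(a)]
    print(n)
    for x in(-100,-80,-60,-40,-20,20,40,60,80,100):
        for nm,yl,yh in(('mid',-.007,.007),('bar+',.02,.055)):
            k=(D>0)&(abs(X*1e3-x)<5)&(Y>yl)&(Y<yh)&(W[:,2]>.08)&(W[:,2]<.14)
            if k.sum()>5: print(x,nm,k.sum(),(np.percentile(W[k,2],[10,50,90])*1e3).round(1))
E
```

```text
wrist
-100 mid 935 [104.6 105.6 106.5]
-100 bar+ 2852 [104.2 105.3 106.3]
-80 mid 903 [105.  105.7 106.5]
-60 mid 802 [104.8 105.5 106.2]
-40 mid 684 [104.6 105.3 106. ]
-20 mid 570 [104.2 105.  105.7]
20 mid 47 [103.6 104.3 105.3]
40 mid 191 [103.4 104.1 104.9]
side
-20 mid 7 [104.9 107.1 108.8]
20 mid 10 [103.5 105.6 107.7]
40 mid 10 [103.2 105.3 106.1]
60 mid 10 [102.3 104.2 107.8]
80 mid 7 [103.2 103.7 105.1]
100 mid 9 [101.4 104.5 106.1]
top
-100 bar+ 7 [104.2 108.3 109.8]
20 mid 13 [100.5 105.9 109.2]
40 mid 13 [102.6 103.7 107. ]
60 mid 11 [104.3 107.1 110.3]
80 mid 12 [ 99.9 103.8 108.2]
100 mid 11 [103.1 103.6 108.7]
100 bar+ 8 [ 86.3 101.4 111.2]
```

The lever top rises by only about 0.012 rad to the front, so it is level. The tip is flat at z = 63 mm, and the handle pushes back with about 10 N. I hand it in.

```bash
python3 -c "
from bench import *
print(hand_in())"
```

```text
the job is handed in; nothing more can be done
None
```

The job is handed in, though no verdict came back: the black tip lies square on the heel within about 1 mm, and the fingers hold the lever about 0.01 rad from level with the pad pressing the tip.

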